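# Unlatch the filter cassette and hold it over the viewing plate

### The arm

A 7-joint arm with a two-finger parallel gripper is mounted at the origin on the work surface. World frame = base frame: x ahead of the robot, y to its left, z up, the work surface at z = 0. Lengths are in m, angles in degrees, forces in N, time in s.
With the tool pointing down it reaches from about 0.425 to 0.875 m from the base axis. Payload 4.7 kg.
Tool frame: the origin (TCP) lies between the finger pads; the fingertips stand env.finger_overhang ahead of it and the grasp point (between the pads) lies 5 mm behind it (env.finger_overhang is the distance from the TCP to the fingertips, in m); z points along the fingers, y is the line along which they close (so a half turn about z gives the same grasp; the last joint's range is limited). The gripper opens to 87 mm and grips with 3 to 60 N. Pads are 19 mm wide; open, the fingers measure 117 mm over their backs; the gripper's body (75 mm by 190 mm) begins 51 mm behind the grasp point.
Start: joints at [68.933, 18.392, -4.016, 83.108, 1.295, 78.541, -3.26], TCP at [0.242, -0.603, 0.237] pointing down, gripper open.
Joint ranges: [-163.93, 163.93], [-17.29, 119.83], [-79.2, 71.16], [3.27, 140.29], [-89.18, 269.18], [5.43, 117.66], [-154.24, 154.24]. Speed limits (degrees/s): [147.25, 147.25, 180, 180, 180, 180, 180].

### API

Orientations are given as [roll, pitch, yaw] about the fixed x, y, z axes, in that order (R = Rz(yaw) Ry(pitch) Rx(roll)).
In Python, from cell import telemetry, eyes, env, models gives the robot as it stands. The module is installed in compiled form; this text tells all that it offers.
- The arm moves only by the tool drive_tool, never from a script. Its arguments are lists of equal length, an entry for each row: "angular": the turn, a rotation vector about the tool's x, y, z in rad, a list of three; "delta_pos": the shift along the tool's x, y, z in cm, a list of three; "gripper": the finger opening in cm, from 0 to 8.7. A call has 1 to 20 rows; each row shifts and turns the commanded pose from where the row before left it, along the tool's axes as they then stand; what a row does not reach is not made up. A row lasts 1/10 s, in which the tool goes at most 50 mm and 8.59 degrees, less where a joint would pass 70% of its speed; a pose out of reach is approached as far as the arm can. A call with a gripper value outside its range is refused whole. The fingers move at their own pace and stop on an object; "squeeze" is the grip in N (left out, the last holds). Time passes only in rows, so rows that do not move let the fingers close. It gives the time, the measured TCP pose, the force, the opening and the grip force at its end, in the units of the state.
- telemetry.get_obs(): the state, without advancing time (a new reading comes with each control period).
- eyes.read_camera(name): name is "scene" or "top" or "wrist"; returns a dict with "pixels" (400x640x3 uint8, red, green, blue), "mtx" (3x3 intrinsics, pixels), "D" ([k1, k2, p1, p2, k3] as OpenCV has them; the pictures are not rectified), "origin" and "orientation" of the camera in the world. Camera axes: x right, y down, z forward; pixel columns grow to the right and rows downward; lengths in m; the calibration is good to about 2 mm. A picture is of the moment at which its call begins. There is no depth.
- env.sign_off(): hands the job in; it is judged then, once.
Trained networks look in a picture, given as the dict that the camera call returned (one of the last four; its "shot" number tells which), for a name from the list of things; names that differ only in an ending like _2 or _b are one class to them, and where a whole thing is asked for, a point or a joint stands for the part that bears it (a point fixed in the world has none). Each returns a list of dicts, best first, with "p" (0 to 1); they miss things now and then, are a little off and sometimes report something else, mostly with a low value. They report only what shows in the picture. A call takes as long as a camera call. They do not tell look-alikes from the thing itself.
- models.search_frame(picture, target): "centre" ([column, row] in pixels, amid what is visible of it).
- models.cut_out(picture, target): "pixels" (400x640 bool, what is visible of it) and "centre" ([column, row] in pixels, amid what is visible of it).
The state is a dict: "time_s": time; "qpos": joint angles; "joint_velocities": joint speeds; "effort": joint torques, N m; "tool_pos": TCP position; "tool_rot": TCP orientation; "force": force on the tool from outside, world axes, zero at the start; "wrist_torque": the same for the moment, N m; "grip_width": finger opening in m; "grasp_force": force on a finger pad.
Only numpy, scipy, OpenCV 4.12 (cv2) and the standard library are available. Lean on these libraries where they do the work, as an engineer would, in place of code of your own. Each camera call takes 0.05 s, during which the arm holds its last target. There are 200 camera calls.

### The job

Pinch the two side catches of the filter cassette together between the fingers, draw the cassette straight up out of its dock, and hold it upright over the middle of the viewing plate with its underside about 8 cm above the plate. Finish while still holding it there by the pinched catches, still and in the air, not put down or let go. Leave the glassware, bottle and stopper where they stand.

Things in the scene. Friction and masses are not known exactly. Their poses are not given: they have to be found in the camera images.
- dock: Grey filter dock, fixed to the bench, 100 x 100 mm, 60 mm high, with an open pocket in its top and bright steel lips along two sides of the pocket, under which the cassette's catches hook. Origin: centre of its underside, on the bench; z up. The pocket floor is 10 mm above the bench. Its x, y axes are those of the seated cassette. Left or right of the viewing plate, turned up to 0.5 rad.
- cassette: White plastic cassette standing in the dock: an upright slab 56 (its x) x 28 (its y) x 100 mm tall plus a 6 mm cap on top, 0.19 to 0.31 kg. Origin: centre of its underside, z up. Seated, its upper 50 mm stand above the dock's top; channels guide it straight up and it is clear after 50 mm of lift. A grey sprung catch on each broad face (+y, -y) latches it until both are pinched in.
- grip (a point): Point on the cassette midway between the two catch paddles, 80 mm above the cassette's underside (30 mm above the dock's top while seated): where to pinch, fingers closing along the cassette's y. The axes are the cassette's.
- catch_a_pad (a point): Middle of the ribbed grip area on the outer face of the catch on the cassette's +y side. The paddle is 24 mm wide (along x), and its flat outer face runs from the dock's top up to 46 mm above it, 27 mm from the cassette's mid plane when at rest (54 mm over both paddles, 39 mm when both are fully pressed).
- catch_b_pad (a point): The same on the cassette's -y side.
- catch_a (a joint): Inward travel of the +y catch: 0 at rest (latched), 0.0075 m fully pressed, where it meets a firm stop. Sprung: 2 N to start, 5 N fully pressed. The barb is free of the lip above about 0.0045 m; it springs back when let go.
- catch_b (a joint): The same for the -y catch.
- plate: Viewing plate fixed to the bench: a flat black slab 150 x 150 mm, 18 mm thick, with a white top face. Origin: centre of its underside, on the bench; z up.
- flask: Loose conical glass flask, 76 mm across the foot, 112 mm high, near the dock at its +x, +y corner. Bystander. Origin: centre of its underside.
- beaker: Loose glass beaker, 60 mm across, 75 mm high, near the viewing plate on its +x side. Bystander. Origin: centre of its underside.
- reagent: Loose amber reagent bottle, 60 mm across, 130 mm high, on the right of the bench. Bystander. Origin: centre of its underside.
- stopper: Loose cork stopper, 42 mm across the top, 32 mm high, on the left of the bench. Bystander. Origin: centre of its underside.
Things that resemble listed ones, but are neither listed nor needed, are in the scene too. What is shaped like the cassette but blue or red is not meant.

How it is judged:
By the outcome, as a careful person would: the job done as asked, in the order asked, and still so for the second after the job is handed in, while the arm keeps its last pose, push and grip.
It also fails if it takes over 35 s, if anything falls off the work surface, if the arm or the gripper's body presses on something with over 40 N, if the wrist force passes 120 N, or if a joint passes its speed limit or range.

## Working session

There is one attempt and no reset: what is moved stays moved. The work goes in short steps, Python scripts to look and compute and a tool call to move; the robot and the scene stay as the last step left them, time stands still between calls to the robot, and variables do not carry over. Pictures are saved under pics/ and viewed, at most 10 in all, crops included, and the job is handed in when it is done.

Besides the shell and the picture viewer there is one more tool, called after "Call:" as name(argument=value, ...), one argument or row to a line, values as JSON. drive_tool: Moves the arm, as the interface text tells. Its arguments: {"type":"object","properties":{"angular":{"type":"array","items":{"type":"array","items":{"type":"number"}}},"delta_pos":{"type":"array","items":{"type":"array","items":{"type":"number"}}},"gripper":{"type":"array","items":{"type":"number"}},"squeeze":{"type":"number"}},"required":["angular","delta_pos","gripper"]}

```bash
mkdir -p pics; cat > h.py <<'E'
import numpy as np, cv2
from scipy.spatial.transform import Rotation as R
from cell import telemetry, eyes, env, models
def rot(c):
    o=np.array(c["orientation"],float)
    if o.shape==(3,3): return o
    if o.size==4: return R.from_quat(o).as_matrix()
    return R.from_euler('xyz',o.ravel(),degrees=True).as_matrix()
def ray(c,px):
    n=cv2.undistortPoints(np.array(px,float).reshape(-1,1,2),np.array(c["mtx"]),np.array(c["D"])).reshape(-1,2)
    return np.c_[n,np.ones(len(n))]@rot(c).T
def at_z(c,px,z):
    d=ray(c,px); o=np.array(c["origin"]); return o+d*((z-o[2])/d[:,2])[:,None]
def proj(c,P):
    P=np.array(P,float).reshape(-1,3); Rm=rot(c)
    q=(P-np.array(c["origin"]))@Rm
    return cv2.projectPoints(q,np.zeros(3),np.zeros(3),np.array(c["mtx"]),np.array(c["D"]))[0].reshape(-1,2)
def tri(c1,p1,c2,p2):
    o1,o2=np.array(c1["origin"]),np.array(c2["origin"]);a,b=ray(c1,p1)[0],ray(c2,p2)[0]
    s=np.linalg.lstsq(np.c_[a,-b],o2-o1,rcond=None)[0]; x,y=o1+a*s[0],o2+b*s[1]
    return (x+y)/2,np.linalg.norm(x-y)
def save(c,name): cv2.imwrite('pics/'+name,cv2.cvtColor(c["pixels"],cv2.COLOR_RGB2BGR))
E
python3 - <<'E'
from h import *
o=telemetry.get_obs(); print({k:o[k] for k in("time_s","tool_pos","tool_rot","grip_width")},env.finger_overhang)
for n in("scene","top"):
    c=eyes.read_camera(n); save(c,n+'1.png'); print(n,c["origin"],c["orientation"])
    for t in("dock","cassette","plate","flask","beaker","reagent","stopper","catch_a_pad"):
        print(t,[(round(d["p"],2),np.round(d["centre"]).tolist()) for d in models.search_frame(c,t)[:4]])
E
```

```text
{'time_s': 0.0, 'tool_pos': array([ 0.24192929, -0.60268902,  0.23542912]), 'tool_rot': array([-1.79885332e+02,  6.89877840e-03,  2.18773282e+01]), 'grip_width': 0.0871458976095044} 0.014
scene [1.26146186 0.5446992  0.85546235] [-130.32662317    1.33358339  124.89386624]
dock [(0.66, [378.0, 229.0])]
cassette [(0.91, [379.0, 211.0]), (0.89, [385.0, 190.0]), (0.72, [336.0, 226.0]), (0.67, [426.0, 214.0])]
plate [(0.66, [278.0, 195.0]), (0.15, [383.0, 208.0])]
flask [(0.91, [376.0, 259.0])]
beaker [(0.59, [249.0, 213.0]), (0.35, [238.0, 143.0])]
reagent [(0.9, [239.0, 144.0])]
stopper [(0.53, [462.0, 261.0]), (0.43, [377.0, 261.0])]
catch_a_pad [(0.71, [429.0, 217.0]), (0.6, [385.0, 192.0]), (0.55, [339.0, 228.0]), (0.47, [389.0, 212.0])]
top [ 0.33072756 -0.00904926  1.18708952] [-170.24762724    0.94969815  -88.88503997]
dock []
cassette [(0.91, [260.0, 220.0]), (0.83, [286.0, 184.0]), (0.71, [272.0, 259.0]), (0.66, [223.0, 253.0])]
plate [(0.85, [379.0, 212.0])]
flask [(0.59, [245.0, 184.0])]
beaker [(0.79, [376.0, 156.0]), (0.63, [263.0, 221.0])]
reagent [(0.7, [483.0, 249.0])]
stopper [(0.6, [180.0, 221.0])]
catch_a_pad [(0.6, [248.0, 217.0]), (0.58, [219.0, 240.0]), (0.46, [282.0, 184.0])]
```

View pics/scene1.png

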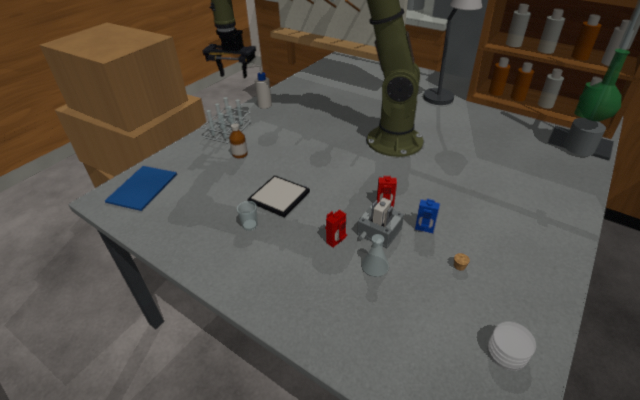

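View pics/top1.png

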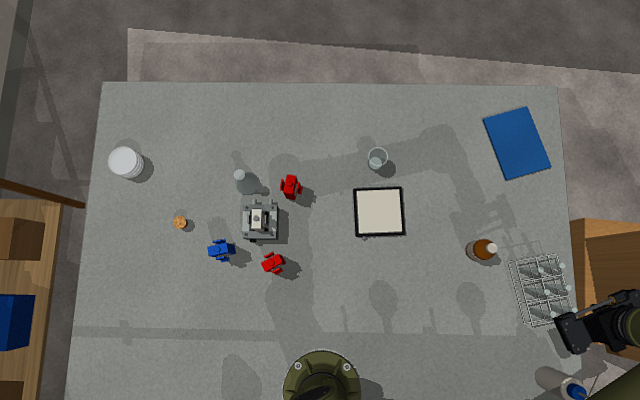

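The white cassette stands in the grey dock: scene (381,211), top (259,219). The plate is at top (379,211). The look-alikes are red at top (291,186) and (273,263), and blue at top (221,250). I choose the white one in the dock and will check it in a close crop.

```bash
python3 - <<'E'
from h import *
c=eyes.read_camera("top"); s=eyes.read_camera("scene")
a=cv2.resize(c["pixels"][180:260,215:315],None,fx=4,fy=4,interpolation=cv2.INTER_CUBIC)
b=cv2.resize(s["pixels"][180:260,330:430],None,fx=4,fy=4,interpolation=cv2.INTER_CUBIC)
cv2.imwrite('pics/crop1.png',np.hstack([a,b])[:,:,::-1])
for d in models.cut_out(c,"plate")[:1]:
    p=np.argwhere(d["pixels"])[:,::-1].astype(float)
    w=at_z(c,p,0.018); r=cv2.minAreaRect((w[:,:2]*1000).astype(np.float32)); print("plate",r)
print(at_z(c,[[259,218]],.116),at_z(c,[[291,186],[273,263],[221,250]],.1))
print(tri(c,[378.5,211],s,[279,195]),tri(c,[259,218],s,[383,206]))
E
```

```text
plate ((520.670166015625, -163.3884735107422), (153.74766540527344, 150.4535675048828), 3.250642776489258)
[[0.47987994 0.1828703  0.116     ]] [[0.57635698 0.09791547 0.1       ]
 [0.35666685 0.14092889 0.1       ]
 [0.38984987 0.28832651 0.1       ]]
(array([ 0.52251946, -0.16386633,  0.00874377]), np.float64(0.0007869502429972638)) (array([0.47982101, 0.18969874, 0.10092609]), np.float64(0.009275709045661848))
```

View pics/crop1.png

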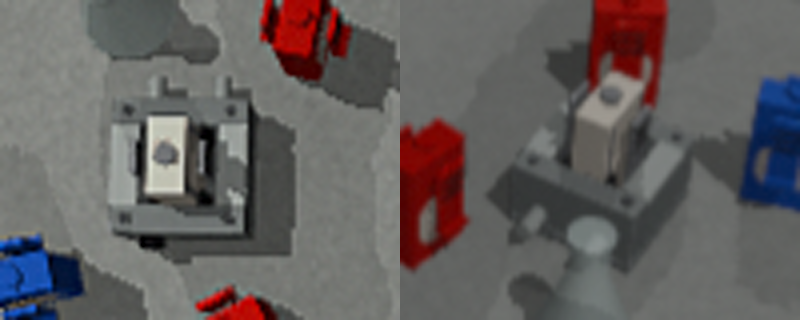

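The crop shows the white cassette seated in the grey dock. The cap is centred at top (256.5,219), its long side runs along world x, and the paddles are on the ±world-y sides. I'll go above it and look with the wrist camera.

```bash
cat > plan.py <<'E'
from h import *
def rows(wps,n):
    o=telemetry.get_obs(); p=np.array(o["tool_pos"]); Rm=R.from_euler('xyz',o["tool_rot"],degrees=True)
    yaw=o["tool_rot"][2]; A=[];D=[]
    for (t,y2),k in zip(wps,n):
        t=np.array(t)
        for i in range(k):
            d=np.round(Rm.inv().apply((t-p)/(k-i))*100,1); D.append(d.tolist()); p=p+Rm.apply(d/100)
            goal=R.from_euler('xyz',[180,0,yaw+(y2-yaw)*(i+1)/k],degrees=True)
            a=np.round((Rm.inv()*goal).as_rotvec(),2); A.append(a.tolist()); Rm=Rm*R.from_rotvec(a)
        yaw=y2
    print("delta",D);print("ang",A);print("end",p,Rm.as_euler('xyz',degrees=True))
E
python3 -c "
from plan import *
rows([((.5,-.2,.27),100),((.48,.19,.27),180)],[10,10])"
```

```text
delta [[3.9, -2.8, -0.3], [4.2, -2.2, -0.3], [4.5, -1.6, -0.3], [4.7, -1.0, -0.3], [4.8, -0.3, -0.4], [4.8, 0.3, -0.3], [4.7, 0.9, -0.4], [4.5, 1.5, -0.3], [4.3, 2.2, -0.4], [3.9, 2.7, -0.3], [3.9, 0.5, -0.0], [3.8, 1.0, -0.0], [3.6, 1.5, -0.0], [3.3, 2.0, -0.0], [3.0, 2.5, -0.0], [2.7, 2.8, -0.0], [2.2, 3.2, -0.0], [1.8, 3.5, -0.0], [1.3, 3.7, -0.0], [0.7, 3.8, -0.1]]
ang [[0.0, 0.0, -0.14], [0.0, 0.0, -0.13], [0.0, 0.0, -0.14], [0.0, 0.0, -0.14], [-0.0, 0.0, -0.13], [-0.0, 0.0, -0.14], [-0.0, 0.0, -0.13], [-0.0, 0.0, -0.14], [-0.0, 0.0, -0.14], [-0.0, 0.0, -0.13], [-0.0, 0.0, -0.14], [-0.0, 0.0, -0.14], [-0.0, 0.0, -0.14], [-0.0, 0.0, -0.14], [-0.0, 0.0, -0.14], [-0.0, 0.0, -0.14], [-0.0, -0.0, -0.14], [-0.0, -0.0, -0.14], [-0.0, -0.0, -0.14], [-0.0, -0.0, -0.14]]
end [0.48007401 0.18970698 0.27049672] [-1.79996015e+02 -2.85150524e-03 -1.79986363e+02]
```

Call:
drive_tool(
  delta_pos=[
    [3.9,-2.8,-0.3],
    [4.2,-2.2,-0.3],
    [4.5,-1.6,-0.3],
    [4.7,-1.0,-0.3],
    [4.8,-0.3,-0.4],
    [4.8,0.3,-0.3],
    [4.7,0.9,-0.4],
    [4.5,1.5,-0.3],
    [4.3,2.2,-0.4],
    [3.9,2.7,-0.3],
    [3.9,0.5,0],
    [3.8,1.0,0],
    [3.6,1.5,0],
    [3.3,2.0,0],
    [3.0,2.5,0],
    [2.7,2.8,0],
    [2.2,3.2,0],
    [1.8,3.5,0],
    [1.3,3.7,0],
    [0.7,3.8,-0.1],
  ],
  angular=[
    [0,0,-0.14],
    [0,0,-0.13],
    [0,0,-0.14],
    [0,0,-0.14],
    [0,0,-0.13],
    [0,0,-0.14],
    [0,0,-0.13],
    [0,0,-0.14],
    [0,0,-0.14],
    [0,0,-0.13],
    [0,0,-0.14],
    [0,0,-0.14],
    [0,0,-0.14],
    [0,0,-0.14],
    [0,0,-0.14],
    [0,0,-0.14],
    [0,0,-0.14],
    [0,0,-0.14],
    [0,0,-0.14],
    [0,0,-0.14],
  ],
  gripper=[8.7,8.7,8.7,8.7,8.7,8.7,8.7,8.7,8.7,8.7,8.7,8.7,8.7,8.7,8.7,8.7,8.7,8.7,8.7,8.7],
)

```text
time_s: 3.05
tool_pos: [0.4797, 0.1912, 0.2708]
tool_rot: [-180.0, 0.1, -179.7]
force: [1.5, -0.1, 0.2]
grip_width: 0.0868
grasp_force: 0.0
```

```bash
python3 - <<'E'
from h import *
o=telemetry.get_obs(); print(o["time_s"],o["tool_pos"],o["tool_rot"],o["qpos"],o["force"])
c=eyes.read_camera("wrist"); save(c,'w1.png'); print(c["origin"],c["orientation"])
for t in("dock","cassette","catch_a_pad","grip"):
    print(t,[(round(d["p"],2),np.round(d["centre"]).tolist()) for d in models.search_frame(c,t)[:4]])
print(proj(c,[[.48,.19,.116]]))
E
```

```text
3.05 [0.47972396 0.19121528 0.27082076] [-1.79962560e+02  5.78337159e-02 -1.79668836e+02] [ 24.93925053   4.22603025 -51.49893274  97.47488001   3.41852533
  79.87357265  63.24780798] [ 1.54292458 -0.07303361  0.18707707]
[0.40716632 0.19167089 0.41723837] [1.64643443e+02 2.28969244e-02 9.03242151e+01]
dock []
cassette [(0.96, [321.0, 182.0]), (0.93, [247.0, 248.0]), (0.8, [426.0, 94.0]), (0.74, [272.0, 58.0])]
catch_a_pad [(0.96, [427.0, 118.0]), (0.77, [287.0, 84.0]), (0.6, [347.0, 182.0]), (0.42, [267.0, 257.0])]
grip [(0.89, [251.0, 252.0]), (0.78, [275.0, 56.0]), (0.73, [314.0, 183.0]), (0.6, [424.0, 93.0])]
[[317.05151934 189.04678034]]
```

View pics/w1.png

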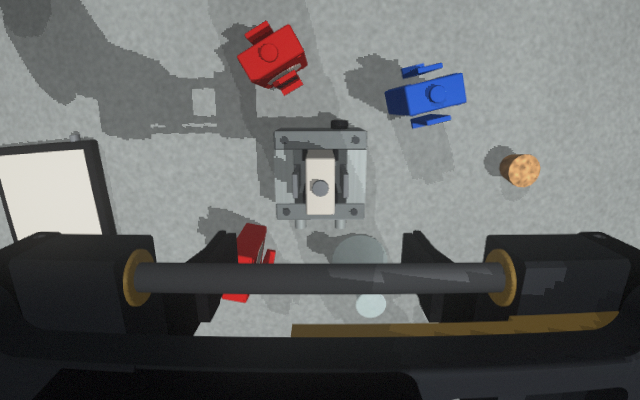

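The wrist view shows the white cassette at about (320,185) in the dock, with dock-top corners near (276,131), (366,131), (366,219) and (275,219). The yaw is near zero. Next is an enlarged look to get the corners.

```bash
python3 - <<'E'
from h import *
c=eyes.read_camera("wrist")
im=c["pixels"].copy(); a=cv2.resize(im[120:232,262:382],None,fx=5,fy=5,interpolation=cv2.INTER_CUBIC)
cv2.imwrite('pics/w1c.png',a[:,:,::-1])
E
```

```text
(no output)
```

View pics/w1c.png

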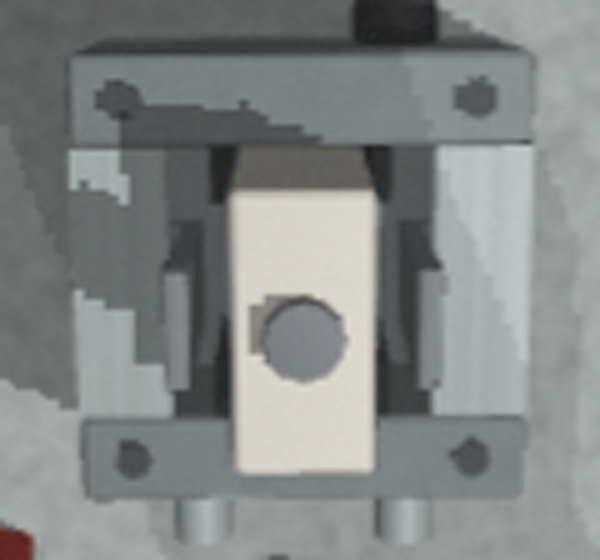

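The close crop shows the cap corners at crop (231,191), (376,190), (374,471) and (238,471). Paddle tops are at crop x 165–189 and 418–443, y 268–388.

```bash
python3 - <<'E'
from h import *
c=eyes.read_camera("wrist")
f=lambda p:np.array(p)/5+[262,120]
for n,p,z in(("cap",[(231,191),(376,190),(374,471),(238,471)],.116),("pad",[(165,268),(443,268),(441,388),(168,388)],.106),("dock",[(70,55),(533,53),(523,495),(87,497)],.06)):
    w=at_z(c,f(p),z)[:,:2]; e=(w[3]-w[0]+w[2]-w[1]); e2=w[0]-w[1]+w[3]-w[2]
    print(n,w.mean(0).round(4),"x-axis yaw",np.degrees(np.arctan2(e[1],e[0])).round(2),"y-axis yaw",np.degrees(np.arctan2(-e2[0],e2[1])).round(2),np.linalg.norm(e)/2,np.linalg.norm(e2)/2)
E
```

```text
cap [0.4783 0.1925] x-axis yaw 0.53 y-axis yaw -179.93 0.05329521064470024 0.026002083496716025
pad [0.4796 0.1925] x-axis yaw 0.26 y-axis yaw 179.87 0.023525905663864578 0.05266689291786656
dock [0.4798 0.1928] x-axis yaw 0.46 y-axis yaw -179.87 0.09816044488429611 0.09803205626407231
```

Call:
drive_tool(
  delta_pos=[
    [0,0.1,2],
    [0,0,2.6],
    [0,0,3],
    [0,0,3],
    [0,0,3],
    [0,0,2],
    [0,0,1.5],
    [0,0,1],
    [0,0,0.5],
    [0,0,0],
    [0,0,0],
  ],
  angular=[
    [0,0,0],
    [0,0,0],
    [0,0,0],
    [0,0,0],
    [0,0,0],
    [0,0,0],
    [0,0,0],
    [0,0,0],
    [0,0,0],
    [0,0,0],
    [0,0,0],
  ],
  gripper=[8.7,8.7,8.7,8.7,8.7,8.7,8.7,8.7,8.7,8.7,8.7],
)

```text
time_s: 4.5
tool_pos: [0.4807, 0.1909, 0.0853]
tool_rot: [180.0, 0.1, -180.0]
force: [0.6, -0.3, -0.1]
grip_width: 0.087
grasp_force: 0.0
```

```bash
python3 - <<'E'
from h import *
c=eyes.read_camera("wrist"); save(c,'w2.png'); o=telemetry.get_obs(); print(o["tool_pos"],o["tool_rot"],o["force"])
E
```

```text
[0.48083217 0.19093174 0.08542177] [ 1.79988793e+02  9.63189706e-02 -1.79994748e+02] [ 1.07911118 -0.37041524  1.02879295]
```

View pics/w2.png

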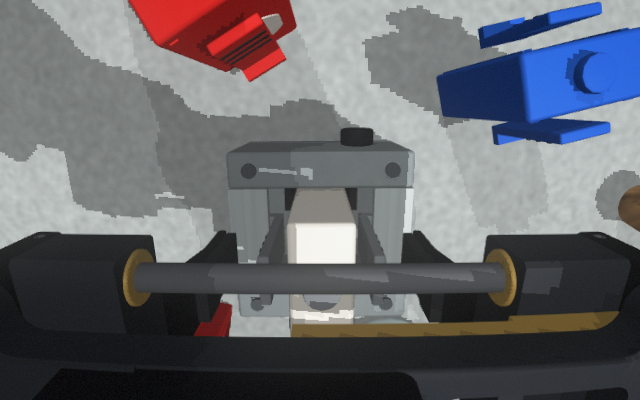

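The fingers straddle the cassette: finger edges are at columns 237 and 402, cassette centre about 321. I'll trim by 1 mm and pinch.

Call:
drive_tool(
  delta_pos=[
    [0.1,0.1,0],
    [0,0,0],
    [0,0,0],
    [0,0,0],
    [0,0,0],
    [0,0,0],
    [0,0,0],
    [0,0,0],
    [0,0,0],
    [0,0,0],
    [0,0,0],
    [0,0,0],
  ],
  angular=[
    [0,0,0],
    [0,0,0],
    [0,0,0],
    [0,0,0],
    [0,0,0],
    [0,0,0],
    [0,0,0],
    [0,0,0],
    [0,0,0],
    [0,0,0],
    [0,0,0],
    [0,0,0],
  ],
  gripper=[8.0,7.0,6.0,5.4,5.0,4.5,4.0,3.5,3.5,3.5,3.5,3.5],
  squeeze=25,
)

```text
time_s: 5.75
tool_pos: [0.4792, 0.1918, 0.0849]
tool_rot: [-180.0, 0.0, -180.0]
force: [-1.8, -1.0, 5.8]
grip_width: 0.0364
grasp_force: 25.0
```

Call:
drive_tool(
  delta_pos=[
    [0,0,-0.2],
    [0,0,-0.3],
    [0,0,-0.5],
    [0,0,0],
    [0,0,0],
  ],
  angular=[
    [0,0,0],
    [0,0,0],
    [0,0,0],
    [0,0,0],
    [0,0,0],
  ],
  gripper=[3.5,3.5,3.5,3.5,3.5],
)

```text
time_s: 6.25
tool_pos: [0.4792, 0.1917, 0.0946]
tool_rot: [-180.0, 0.0, -180.0]
force: [-0.2, -0.5, -2.7]
grip_width: 0.0365
grasp_force: 25.0
```

```bash
python3 - <<'E'
from h import *
c=eyes.read_camera("scene"); w=eyes.read_camera("wrist"); o=telemetry.get_obs(); print(o["tool_pos"],o["force"],o["wrist_torque"],o["grip_width"])
b=cv2.resize(c["pixels"][160:260,330:430],None,fx=4,fy=4,interpolation=cv2.INTER_CUBIC)
d=cv2.resize(w["pixels"][100:350,220:420],(400,400))
cv2.imwrite('pics/s2.png',np.hstack([b,d])[:,:,::-1])
E
```

```text
[0.47900365 0.19157294 0.09437319] [ 0.17767364  0.72920153 -2.24735501] [ 0.07025489 -0.14453082 -0.03938541] 0.03635775786676932
```

View pics/s2.png

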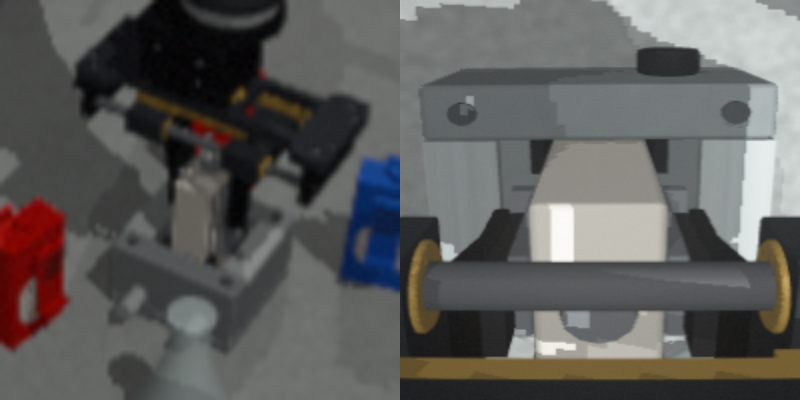

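The lifted weight reads about 2.5 N (0.25 kg), and the cassette is up 1 cm, upright and free of the lips. I'll continue straight up.

Call:
drive_tool(
  delta_pos=[
    [0,0,-0.3],
    [0,0,-0.6],
    [0,0,-1],
    [0,0,-1.2],
    [0,0,-1.4],
    [0,0,-1.5],
    [0,0,-1.5],
    [0,0,-1.5],
    [0,0,-1.5],
    [0,0,-1],
    [0,0,-0.5],
    [0,0,0],
    [0,0,0],
  ],
  angular=[
    [0,0,0],
    [0,0,0],
    [0,0,0],
    [0,0,0],
    [0,0,0],
    [0,0,0],
    [0,0,0],
    [0,0,0],
    [0,0,0],
    [0,0,0],
    [0,0,0],
    [0,0,0],
    [0,0,0],
  ],
  gripper=[3.5,3.5,3.5,3.5,3.5,3.5,3.5,3.5,3.5,3.5,3.5,3.5,3.5],
)

```text
time_s: 7.65
tool_pos: [0.4788, 0.1915, 0.214]
tool_rot: [-180.0, -0.1, -180.0]
force: [0.4, 0.2, -1.8]
grip_width: 0.0364
grasp_force: 25.0
```

Call:
drive_tool(
  delta_pos=[
    [0,-0.5,0],
    [-0.1,-1,0],
    [-0.3,-1.5,0],
    [-0.3,-2,0],
    [-0.3,-2.5,0],
    [-0.3,-2.5,0],
    [-0.3,-2.5,0],
    [-0.3,-2.5,0],
    [-0.3,-2.5,0],
    [-0.3,-2.5,0],
    [-0.3,-2.5,0],
    [-0.3,-2.5,0],
    [-0.3,-2.5,0],
    [-0.3,-2.5,0],
    [-0.3,-2,0],
    [-0.2,-1.5,0],
    [0,-0.5,0],
    [0,0,0],
    [0,0,0],
  ],
  angular=[
    [0,0,0],
    [0,0,0],
    [0,0,0],
    [0,0,0],
    [0,0,0],
    [0,0,0],
    [0,0,0],
    [0,0,0],
    [0,0,0],
    [0,0,0],
    [0,0,0],
    [0,0,0],
    [0,0,0],
    [0,0,0],
    [0,0,0],
    [0,0,0],
    [0,0,0],
    [0,0,0],
    [0,0,0],
  ],
  gripper=[3.5,3.5,3.5,3.5,3.5,3.5,3.5,3.5,3.5,3.5,3.5,3.5,3.5,3.5,3.5,3.5,3.5,3.5,3.5],
)

```text
time_s: 9.55
tool_pos: [0.5212, -0.1469, 0.2146]
tool_rot: [180.0, -0.0, -179.9]
force: [-0.7, -0.3, -2.4]
grip_width: 0.0362
grasp_force: 25.0
```

Call:
drive_tool(
  delta_pos=[
    [0,-0.5,0.3],
    [0,-0.7,0.8],
    [0,-0.5,1],
    [0,0,1],
    [0,0,0.7],
    [0,0,0.3],
    [0,0,0],
    [0,0,0],
    [0,0,0],
    [0,0,0],
  ],
  angular=[
    [0,0,0],
    [0,0,0],
    [0,0,0],
    [0,0,0],
    [0,0,0],
    [0,0,0],
    [0,0,0],
    [0,0,0],
    [0,0,0],
    [0,0,0],
  ],
  gripper=[3.5,3.5,3.5,3.5,3.5,3.5,3.5,3.5,3.5,3.5],
)

```text
time_s: 10.55
tool_pos: [0.5215, -0.1653, 0.174]
tool_rot: [-180.0, 0.0, -180.0]
force: [-0.2, -1.1, -1.6]
grip_width: 0.0365
grasp_force: 25.0
```

```bash
python3 - <<'E'
from h import *
c=eyes.read_camera("scene"); o=telemetry.get_obs(); print(o["time_s"],o["tool_pos"],o["tool_rot"],o["force"],o["grip_width"],np.abs(o["joint_velocities"]).max())
b=cv2.resize(c["pixels"][100:280,210:430],None,fx=3.2,fy=3.2,interpolation=cv2.INTER_CUBIC)
cv2.imwrite('pics/s3.png',b[:,:,::-1])
for z in(.098,.204):
  P=[[.5215+x,-.1635+y,z] for x,y in((-.028,-.014),(.028,-.014),(.028,.014),(-.028,.014))]
  print(z,((proj(c,P)-[210,100])*3.2).round().tolist())
E
```

```text
10.6 [ 0.52140725 -0.16531119  0.17394248] [-1.79974686e+02  3.72015146e-02 -1.79985139e+02] [ 0.84301747 -0.89297385 -1.85237629] 0.03611898007650884 0.09307757718068672
0.098 [[220.0, 217.0], [184.0, 245.0], [206.0, 254.0], [242.0, 226.0]]
0.204 [[210.0, 127.0], [172.0, 154.0], [195.0, 164.0], [233.0, 136.0]]
```

View pics/s3.png

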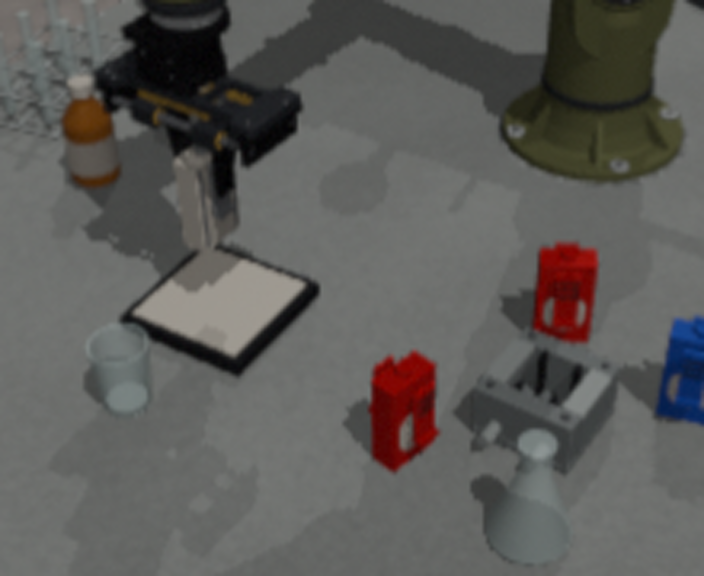

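The cassette is upright over the plate with its bottom edge at about (206,251); the expected position is (206,254). The dock is empty, and the flask, beaker and bottle are still standing. Handing in.

```bash
python3 -c "
from cell import env
print(env.sign_off())"
```

```text
the job is handed in; nothing more can be done
None
```

I've handed the job in at about 10.6 s, with the white cassette held upright by its pinched catches over the middle of the viewing plate, its underside about 8 cm above it; the sign-off gave no verdict.

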